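# Hang the T-handle wrench behind the drop keeper

## Task

Draw the T-handle wrench out of its wooden block and hang it by its eye on the peg of the stand, pushing the eye in under the hanging keeper flap until the flap has dropped shut behind it. Then draw the wrench back against the closed flap with a gentle tug of about 5 N for half a second to prove that it is locked, and leave it hanging there, at rest and let go. Be gentle with peg and flap (never more than about 10 N on the flap or 25 N on the stand) and leave the other things on the bench where they are.

Things in the scene. Friction and masses are not known exactly. Their poses are not given: they have to be found in the camera images.
- wrench: T-handle socket wrench, plain steel, 0.2 to 0.37 kg, upright in the block's large hole. Origin at the centre of its foot, z up the stem. Socket 20 mm in diameter up to 32 mm, then a 14 mm stem, square crossbar along y centred 117 mm above the foot, and on the crossbar's middle a square eye plate centred 139 mm above the foot. A half turn about z changes nothing. 156 mm tall in all.
- bar (a point): centre of the wrench's crossbar (14 x 14 mm, 170 mm long along y); same axes as the wrench. Grip the bar 45 to 75 mm from its middle, so that the gripper stays beside the stand
- eye (a point): centre of the hole in the wrench's eye plate, 22 mm above the crossbar's centre line; plate 32 x 32 mm, 8 mm thick along x, hole 19 mm in diameter with its axis along x; same axes as the wrench
- block: fixed wooden block, 60 mm along x, 100 mm along y, 40 mm high; origin on the bench under the large hole (23 mm in diameter, 35 mm deep) in which the wrench stands; a smaller hole 50 mm to its +y holds a short punch
- stand: fixed grey stand on a 10 mm base plate, 130 x 100 mm. Origin on the bench below the peg, x along the peg from tip to root, z up. Peg 9 mm in diameter, level, axis 185 mm above the bench, tip at x = -47.5 mm, shoulder at x = +30 mm, then a post 24 mm wide, x = 40 to 64 mm. A keeper bracket on the post reaches out over the peg (24 to 28 mm wide, top 235 mm above the bench).
- peg (a point): the round free tip of the peg, on its axis; axes as the stand's. The bracket over the peg, with its flap, is clamped by hand up to 9 mm either way along x, which is not measured: a plate pushed in meets the shut flap with its centre at stand x = -20 +- 9 mm, has it drop behind it somewhere short of the shoulder, and drawn back is stopped by it at about -8 +- 9 mm
- shoulder (a point): face of the shoulder (collar, 24 mm in diameter) at the peg's root, on the peg's axis; axes as the stand's. The eye plate stops on it with its centre at stand x = +26 mm; pushed that far, it has always passed the flap
- flap (a joint): angle of the keeper flap (rad): 0 shut against its stop, up to 1.2 swung inward (to the post) and up. Steel plate 22 mm wide, 34 mm long, 4 mm thick, 45 g, hinged 40 mm above the peg's axis at stand x = -20 +- 9 mm, its lower edge 6 mm above that axis and 6 mm inward of the hinge. Falls shut by its weight; cannot swing outward. Lifting it takes under 2 N.
- hammer: hammer lying on the bench, leave alone
- spanner: open spanner lying on the bench, leave alone
- screwdriver: screwdriver lying on the bench, leave alone
- sleeve_a: upright steel sleeve, 42 mm in diameter, 65 mm high, leave alone; origin under its centre
- sleeve_b: upright dark steel sleeve, 54 mm in diameter, 80 mm high, leave alone; origin under its centre
- tape: roll of tape, 90 mm in diameter, 22 mm high, leave alone
- whetstone: sharpening stone, 150 x 50 x 25 mm, leave alone
- punch: short steel punch, 11 mm in diameter, 68 mm long, standing in the block's small hole (its top 73 mm above the bench), leave alone
Not all that is in view belongs to the job. What is shaped like the wrench but yellow is not meant. Of the things that look like the block, take the one that is farthest to the robot's right at the start.

How it is judged (in metres and radians):
On the way, in this order (a step that is already met when the one before it is completed fails the run):
1. the wrench is drawn out of its block (z of wrench in the frame of block above 0.042 m), for 0.1 s.
2. the eye is on the peg and is lifting the keeper flap (value of joint flap above 0.3 rad and y of eye in the frame of stand between -0.008 and 0.008 m and height (world z) of eye between 0.174 and 0.196 m and x of eye in the frame of stand above -0.035 m).
3. the flap has dropped shut behind the eye (value of joint flap below 0.06 rad and contact force between wrench and flap below 0.5 N and y of eye in the frame of stand between -0.008 and 0.008 m and height (world z) of eye between 0.174 and 0.196 m and x of eye in the frame of flap above 0.006 m), for 0.1 s.
4. the wrench is tugged back against the shut flap with 2.5 to 10 N (value of joint flap below 0.06 rad and contact force between wrench and flap above 2.5 N and y of eye in the frame of stand between -0.008 and 0.008 m and height (world z) of eye between 0.174 and 0.196 m and x of eye in the frame of flap above 0.006 m), for 0.2 s.
At the end, for the whole second after the job is handed in: The wrench hangs from the peg by its eye (eye's centre within 8 mm of the peg sideways and 11 mm in height), upright within 0.15 rad, at rest (below 0.03 m/s) and let go, its eye behind (on the post side of) the keeper flap, which is shut (below 0.06 rad) (value of joint flap below 0.06 rad and y of eye in the frame of stand between -0.008 and 0.008 m and height (world z) of eye between 0.174 and 0.196 m and x of eye in the frame of flap above 0.006 m and angle between wrench's own z axis and vertical below 0.15 rad and linear speed of wrench below 0.03 m/s and contact force between wrench and stand above 0.5 N and contact force between wrench and the fingers below 0.1 N); the robot touches nothing.
It fails at once if the keeper flap is loaded with more than 10 N (contact force between flap and anything else above 10 N).
It fails at once if the wrench presses on the stand with more than 25 N (contact force between wrench and stand above 25 N).
It fails at once if another thing on the bench is shifted by more than 30 mm (distance of any of hammer, spanner, screwdriver, sleeve_a, sleeve_b, tape, whetstone, punch from where it was at the start of the episode above 0.03 m).
It also fails if it takes over 64 s, if anything falls off the work surface, if the arm or the gripper's body presses on something with over 40 N, if the wrist force passes 120 N, or if a joint passes its speed limit or range.

## Robot

A 6-joint arm with a two-finger parallel gripper is mounted at the origin on the work surface. World frame = base frame: x ahead of the robot, y to its left, z up, the work surface at z = 0. Lengths are in mm, angles in rad, forces in N, time in s.
With the tool pointing down it reaches from about 350 to 975 mm from the base axis. Payload 7.1 kg.
Tool frame: the origin (TCP) lies at the very end of the fingers, on their centre line; the grasp point (between the pads) lies ctrl.hold_point_z behind it (ctrl.hold_point_z is the distance from the TCP to the grasp point, in mm); z points along the fingers, y is the line along which they close (so a half turn about z gives the same grasp; the last joint's range is limited). The gripper opens to 88 mm and grips with 3 to 60 N. Pads are 20 mm wide; open, the fingers measure 115 mm over their backs; the gripper's body (75 mm by 178 mm) begins 61 mm behind the grasp point.
Start: joints at [1.312, 0.423, 1.63, -0, 1.089, -0.019], TCP at [148.411, 607.107, 222.675] pointing down, gripper open.
Joint ranges: [-3, 3], [-0.9, 2.11], [0.09, 2.58], [-1.31, 4.45], [0.11, 2.69], [-2.54, 2.54]. Speed limits (rad/s): [2.39, 2.39, 3.01, 3.14, 3.14, 3.14].

## Interface

Orientations are given as a rotation vector (axis times angle).
In Python, from workcell import ctrl gives the robot as it stands. The module is installed in compiled form; this text tells all that it offers.
- The arm moves only by the shell command python3 -m creep 'ROWS'. ROWS is JSON, a list of rows, each an object with "translation": the shift along the tool's x, y, z in mm, a list of three; "angular": the turn, a rotation vector about the tool's x, y, z in rad, a list of three; "jaw": the opening, from 0 (shut) to 1 (fully open). A call has exactly 8 rows; each row is the pose to reach, as a shift and turn from the pose commanded when the call began, along the tool's axes at that moment; what a row does not reach only later rows make up. A row lasts 1/8 s, in which the tool goes at most 62.5 mm and 10.7 degrees, less where a joint would pass 70% of its speed; a pose out of reach is approached as far as the arm can. A call with a gripper value outside its range is refused whole. The fingers move at their own pace and stop on an object; the grip force is fixed at half the most. Time passes only in rows, so rows that repeat a pose let the fingers close, or fill a call up. It gives the time, the measured TCP pose, the force, the opening and the grip force at its end, in the units of the state.
- ctrl.get_obs(): the state, without advancing time (a new reading comes with each control period).
- ctrl.get_image(name): name is "side" or "top"; returns the picture (384x512x3 uint8, red, green, blue); there is no depth.
- ctrl.camera_info(name): a dict with "camera_matrix" (3x3 intrinsics, pixels), "distortion" ([k1, k2, p1, p2, k3] as OpenCV has them; the pictures are not rectified), "world_from_camera" (4x4, takes a point from camera to world coordinates). Camera axes: x right, y up, looking along -z (the intrinsics and any distortion apply to the point x, -y, -z); pixel columns grow to the right and rows downward; lengths in mm; the calibration is good to about 2 mm. A picture is of the moment at which its call begins. camera_info takes no time and is no camera call.
- ctrl.close_job(): hands the job in; it is judged then, once.
Trained networks look in the newest picture that a camera, given by its name, has taken for a name from the list of things; names that differ only in an ending like _2 or _b are one class to them, and where a whole thing is asked for, a point or a joint stands for the part that bears it (a point fixed in the world has none). Each returns a list of dicts, best first, with "score" (0 to 1); they miss things now and then, are a little off and sometimes report something else, mostly with a low value. They report only what shows in the picture. A call takes as long as a camera call. They do not tell look-alikes from the thing itself.
- ctrl.look_for(camera, label): "rect" ([left, top, right, bottom] in pixels, round what is visible of it).
The state is a dict: "t": time; "qpos": joint angles; "qvel": joint speeds; "joint_torque": joint torques, N m; "ee_pos": TCP position; "orientation": TCP orientation; "ft_force": force on the tool from outside, world axes, zero at the start; "moment": the same for the moment, N m; "width": finger opening in mm; "grasp_force": force on a finger pad.
Only numpy, scipy, OpenCV 4.12 (cv2) and the standard library are available. Lean on these libraries where they do the work, as an engineer would, in place of code of your own. Each camera call takes 0.05 s, during which the arm holds its last target. There are 200 camera calls.

## Working session

There is one attempt and no reset: what is moved stays moved. The work goes in short steps, Python scripts to look and compute and a shell command to move; the robot and the scene stay as the last step left them, time stands still between calls to the robot, and variables do not carry over. Pictures are saved under pics/ and viewed, at most 10 in all, crops included, and the job is handed in when it is done.

```bash
mkdir -p pics
cat > h.py <<'E'
import numpy as np,cv2
from workcell import ctrl
def save(cam,fn):
    im=ctrl.get_image(cam); cv2.imwrite('pics/'+fn,im[:,:,::-1]); return im
def cam(c):
    i=ctrl.camera_info(c); K=np.array(i['camera_matrix'],float); d=np.array(i['distortion'],float); T=np.array(i['world_from_camera'],float); return K,d,T
def ray(c,u,v):
    K,d,T=cam(c); p=cv2.undistortPoints(np.array([[[u,v]]],float),K,d)[0,0]
    return T[:3,3],T[:3,:3]@np.array([p[0],-p[1],-1.])
def atz(c,u,v,z):
    o,r=ray(c,u,v); return o+r*(z-o[2])/r[2]
def proj(c,P):
    K,d,T=cam(c); P=np.atleast_2d(np.array(P,float)); q=(P-T[:3,3])@T[:3,:3]; q=q*[1,-1,-1]
    return cv2.projectPoints(q,np.zeros(3),np.zeros(3),K,d)[0][:,0]
def tri(*obs):
    A=np.zeros((3,3));b=np.zeros(3)
    for c,u,v in obs:
        o,r=ray(c,u,v); r=r/np.linalg.norm(r); M=np.eye(3)-np.outer(r,r); A+=M;b+=M@o
    return np.linalg.solve(A,b)
E
python3 - <<'E'
from h import *
np.set_printoptions(precision=1,suppress=True)
for c in('top','side'):
    save(c,c+'0.png'); print(c,cam(c)[0].tolist(),cam(c)[2].round(2).tolist())
    for l in('wrench','block','stand','eye','peg','flap','bar'):
        try: print(l,[(round(r['score'],2),np.round(r['rect']).tolist()) for r in ctrl.look_for(c,l)][:3])
        except Exception as e: print(l,e)
print(ctrl.hold_point_z,ctrl.get_obs())
E
```

```text
top [[405.0580546650189, 0.0, 254.2018108893293], [0.0, 405.0580546650189, 186.5868751434225], [0.0, 0.0, 1.0]] [[-0.03, 1.0, -0.09, 410.99], [-1.0, -0.03, -0.01, -16.52], [-0.01, 0.09, 1.0, 1307.85], [0.0, 0.0, 0.0, 1.0]]
wrench [(0.76, [268.0, 157.0, 324.0, 170.0]), (0.7, [315.0, 232.0, 354.0, 280.0])]
block [(0.74, [202.0, 229.0, 233.0, 254.0]), (0.55, [271.0, 160.0, 309.0, 180.0])]
stand [(0.72, [184.0, 151.0, 216.0, 200.0]), (0.42, [244.0, 196.0, 256.0, 212.0])]
eye [(0.89, [274.0, 153.0, 330.0, 169.0]), (0.62, [317.0, 234.0, 352.0, 284.0]), (0.35, [240.0, 119.0, 268.0, 201.0])]
peg [(0.98, [186.0, 148.0, 220.0, 199.0]), (0.48, [334.0, 110.0, 373.0, 157.0])]
flap []
bar [(0.71, [271.0, 155.0, 326.0, 166.0]), (0.58, [318.0, 234.0, 351.0, 283.0])]
side [[439.56678160806183, 0.0, 258.282818936742], [0.0, 439.56678160806183, 185.08047264055148], [0.0, 0.0, 1.0]] [[0.92, 0.24, -0.3, 200.02], [-0.38, 0.54, -0.75, -834.18], [-0.01, 0.81, 0.59, 835.85], [0.0, 0.0, 0.0, 1.0]]
wrench [(0.71, [291.0, 206.0, 319.0, 258.0]), (0.62, [171.0, 265.0, 231.0, 332.0])]
block [(0.63, [282.0, 232.0, 320.0, 275.0]), (0.59, [177.0, 206.0, 200.0, 241.0]), (0.56, [229.0, 220.0, 245.0, 247.0])]
stand [(0.96, [224.0, 132.0, 279.0, 215.0]), (0.22, [291.0, 208.0, 317.0, 257.0])]
eye [(0.68, [290.0, 208.0, 316.0, 256.0]), (0.64, [174.0, 268.0, 229.0, 336.0])]
peg [(0.79, [227.0, 133.0, 276.0, 215.0])]
flap []
bar [(0.88, [173.0, 270.0, 226.0, 329.0]), (0.79, [293.0, 207.0, 319.0, 256.0]), (0.34, [252.0, 204.0, 342.0, 243.0])]
18.700000000000003 {'t': 0.8, 'qpos': array([ 1.3,  0.4,  1.6, -0. ,  1.1, -0. ]), 'qvel': array([ 0.,  0.,  0., -0.,  0.,  0.]), 'joint_torque': array([  0. , -54.5, -27.4,   0.1,   0. ,  -0. ]), 'ee_pos': array([148.4, 607.1, 222.7]), 'orientation': array([ 0.4,  3.1, -0. ]), 'ft_force': array([-0. , -0.7, -0.1]), 'moment': array([-0., -0., -0.]), 'grasp_force': 0.0, 'width': 87.87586001411759}
```

View pics/top0.png

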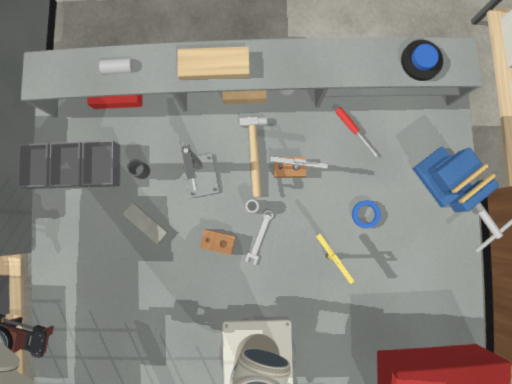

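View pics/side0.png

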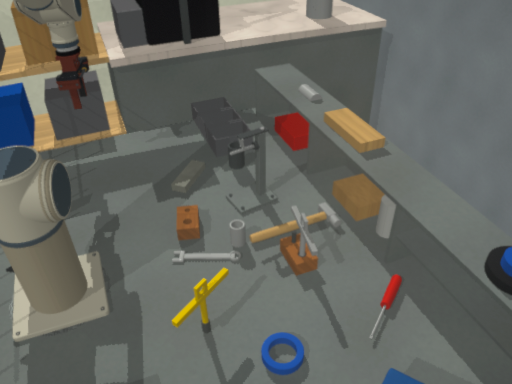

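The top view shows the grey wrench at about (299,163) in the right-hand block at (290,169). The stand is at (200,175), with its bracket at (187,155). The side view shows the wrench at (303,235) and the stand at (250,175). The yellow wrench is a decoy. I'll zoom in on both.

Run:
```python
from h import *
t=cv2.imread('pics/top0.png');s=cv2.imread('pics/side0.png')
def cr(im,x,y,w=80,h=60): 
    return cv2.resize(im[y:y+h,x:x+w],(400,300),interpolation=cv2.INTER_CUBIC)
a=np.vstack([np.hstack([cr(t,260,135),cr(t,165,140)]),np.hstack([cr(s,265,205,),cr(s,215,125,)])])
# 80x60 -> x5
cv2.imwrite('pics/z.png',a)
```

```text
(no output)
```

View pics/z.png

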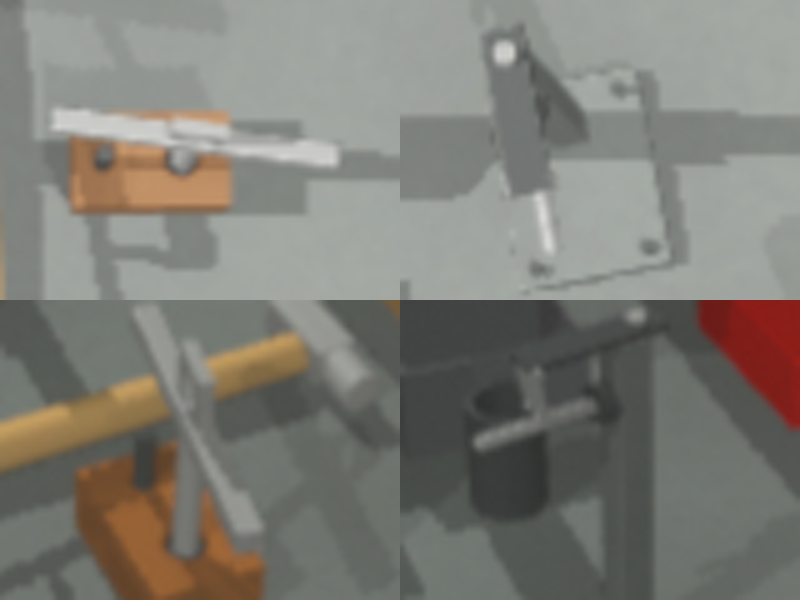

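Zoomed in:

| Feature | Top view | Side view |
|---|---|---|
| Bar ends | (270.5,159), (327.6,166) | (293,207.4), (315,250) |
| Peg tip | (194.8,190) | (230.6,153.4) |
| Post-top disc | (185.8,150.4) | not measured |
| Stem at block top | not measured | (302.2,254.6) |

Run:
```python
from h import *
np.set_printoptions(precision=1,suppress=True)
f=lambda c,u,v,z:print(c,u,v,z,atz(c,u,v,z))
a=tri(('top',270.6,159),('side',293,207.4));b=tri(('top',327.6,166),('side',315,250))
print('ends',a,b,np.linalg.norm(a-b),(a+b)/2)
print('planar',atz('top',270.6,159,122),atz('top',327.6,166,122),'side',atz('side',293,207.4,122),atz('side',315,250,122))
f('side',302.2,254.6,40)
c=[(274.2,171.6-.2),(274.5,177.2),(306,177.2),(306,157.5)]
for p in c: f('top',*p,40)
print('peg tip',tri(('top',194.8,190),('side',230.6,153.4)),atz('top',194.8,190,185),atz('side',230.6,153.4,185))
print('root side',atz('side',255,146,185))
f('top',185.8,150.4,236); f('top',190,179,236);
for p in [(196.7+12.3,154.2),(220-.5,192),(188,198),(213.5,189),(208.5,158)]: f('top',*p,10)
```

```text
ends [605.1 -56.3 122.3] [ 578.3 -222.8  131.6] 168.93904798130237 [ 591.7 -139.5  127. ]
planar [604.3 -56.  122. ] [ 578.6 -224.1  122. ] side [606.2 -56.1 122. ] [ 584.7 -214.7  122. ]
side 302.2 254.6 40 [ 591.5 -145.1   40. ]
top 274.2 171.4 40 [577.7 -68.8  40. ]
top 274.5 177.2 40 [559.3 -69.2  40. ]
top 306 177.2 40 [ 556.5 -168.4   40. ]
top 306 157.5 40 [ 619.3 -171.    40. ]
peg tip [514.6 160.1 183.6] [512.8 160.4 185. ] [515.6 157.6 185. ]
root side [592.7 166.9 185. ]
top 185.8 150.4 236 [616.1 175.5 236. ]
top 190 179 236 [538.1 164.9 236. ]
top 209.0 154.2 10 [644.3 140.   10. ]
top 219.5 192 10 [520.  108.1  10. ]
top 188 198 10 [503.4 210.4  10. ]
top 213.5 189 10 [530.2 127.3  10. ]
top 208.5 158 10 [631.8 141.9  10. ]
```

```bash
cat >> h.py <<'E'
from scipy.spatial.transform import Rotation as Ro
def goto(x,y,z,az):
    "TCP target, azimuth (deg) of tool y; tool down. prints shift in tool axes, turn"
    o=ctrl.get_obs(); R=Ro.from_rotvec(o['orientation'])
    a=np.deg2rad(az); ty=np.array([np.cos(a),np.sin(a),0]); tz=np.array([0,0,-1.]); tx=np.cross(ty,tz)
    T=Ro.from_matrix(np.c_[tx,ty,tz]); 
    d=R.inv().apply(np.array([x,y,z])-o['ee_pos']); w=(R.inv()*T).as_rotvec()
    print('t',round(o['t'],2),'pos',o['ee_pos'].round(1),'F',o['ft_force'].round(1),'w',round(o['width'],1),'grip',round(o['grasp_force'],1)); print('shift',d.round(1),'turn',w.round(3))
E
python3 -c "
from h import *
goto(600.7,-81.7,240,-8.8)"
```

```text
t 0.8 pos [148.4 607.1 222.7] F [-0.  -0.7 -0.1] w 87.9 grip 0.0
shift [-603.  -561.7  -17.3] turn [0.    0.    1.485]
```

```bash
python3 -m creep '[{"translation":[-20,-18,-30],"angular":[0,0,0.09],"jaw":1},{"translation":[-60,-56,-60],"angular":[0,0,0.19],"jaw":1},{"translation":[-100,-95,-80],"angular":[0,0,0.28],"jaw":1},{"translation":[-140,-134,-90],"angular":[0,0,0.37],"jaw":1},{"translation":[-180,-172,-90],"angular":[0,0,0.46],"jaw":1},{"translation":[-220,-210,-90],"angular":[0,0,0.55],"jaw":1},{"translation":[-260,-245,-90],"angular":[0,0,0.65],"jaw":1},{"translation":[-300,-280,-90],"angular":[0,0,0.74],"jaw":1}]'; python3 -c "
from h import *
goto(600.7,-81.7,240,-8.8)"
```

```text
t: 1.8
ee_pos: [374.1, 262.4, 313.0]
orientation: [1.482, 2.77, 0.001]
ft_force: [0.4, 0.9, 0.5]
width: 87.6
grasp_force: 0.0
t 1.8 pos [374.1 262.4 313. ] F [0.4 0.9 0.5] w 87.6 grip 0.0
shift [-412.    -2.4   73. ] turn [ 0.001 -0.     0.742]
```

```bash
python3 -m creep '[{"translation":[-50,0,0],"angular":[0,0,0.09],"jaw":1},{"translation":[-105,0,0],"angular":[0,0,0.19],"jaw":1},{"translation":[-160,0,0],"angular":[0,0,0.28],"jaw":1},{"translation":[-215,0,0],"angular":[0,0,0.37],"jaw":1},{"translation":[-270,0,10],"angular":[0,0,0.46],"jaw":1},{"translation":[-325,0,30],"angular":[0,0,0.56],"jaw":1},{"translation":[-372,-2,50],"angular":[0,0,0.65],"jaw":1},{"translation":[-412,-2,73],"angular":[0,0,0.742],"jaw":1}]'; python3 -c "
from h import *
goto(600.7,-81.7,103,-8.8)
save('top','t1.png');save('side','s1.png')
t=cv2.imread('pics/t1.png');s=cv2.imread('pics/s1.png')
f=lambda i,x,y:cv2.resize(i[y:y+90,x:x+80],(400,450),interpolation=cv2.INTER_CUBIC)
cv2.imwrite('pics/z1.png',np.hstack([f(t,255,110),f(s,265,180)]))
"
```

```text
t: 2.8
ee_pos: [602.2, -81.3, 239.3]
orientation: [2.386, 2.042, 0.001]
ft_force: [-0.1, 0.9, 0.6]
width: 87.9
grasp_force: 0.0
t 2.8 pos [602.2 -81.3 239.3] F [-0.1  0.9  0.6] w 87.9 grip 0.0
shift [ -0.7  -1.6 136.3] turn [ 0.001  0.    -0.001]
```

View pics/z1.png

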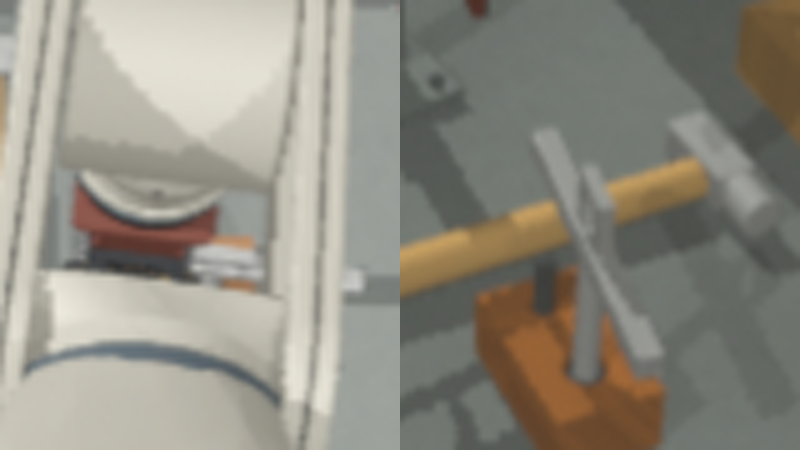

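The gripper sits over the +y half of the bar, with its narrow side along the bar. Next I descend and close.

```bash
python3 -m creep '[{"translation":[-1,-2,20],"angular":[0,0,0],"jaw":1},{"translation":[-1,-2,50],"angular":[0,0,0],"jaw":1},{"translation":[-1,-2,85],"angular":[0,0,0],"jaw":1},{"translation":[-1,-2,110],"angular":[0,0,0],"jaw":1},{"translation":[-1,-2,127],"angular":[0,0,0],"jaw":1},{"translation":[-1,-2,136],"angular":[0,0,0],"jaw":1},{"translation":[-1,-2,136],"angular":[0,0,0],"jaw":0.3},{"translation":[-1,-2,136],"angular":[0,0,0],"jaw":0.3}]'; python3 -m creep '[{"translation":[0,0,0],"angular":[0,0,0],"jaw":0.2},{"translation":[0,0,0],"angular":[0,0,0],"jaw":0.15},{"translation":[0,0,0],"angular":[0,0,0],"jaw":0.1},{"translation":[0,0,0],"angular":[0,0,0],"jaw":0},{"translation":[0,0,0],"angular":[0,0,0],"jaw":0},{"translation":[0,0,0],"angular":[0,0,0],"jaw":0},{"translation":[0,0,0],"angular":[0,0,0],"jaw":0},{"translation":[0,0,0],"angular":[0,0,0],"jaw":0}]'
```

```text
t: 3.9
ee_pos: [599.8, -80.1, 104.6]
orientation: [2.382, 2.047, 0.002]
ft_force: [0.2, 0.4, 0.5]
width: 71.4
grasp_force: 0.0
t: 4.9
ee_pos: [599.2, -80.0, 103.7]
orientation: [2.383, 2.048, 0.0]
ft_force: [0.6, -0.8, 0.1]
width: 13.4
grasp_force: 29.9
```

```bash
python3 -m creep '[{"translation":[0,0,-6],"angular":[0,0,0],"jaw":0},{"translation":[0,0,-18],"angular":[0,0,0],"jaw":0},{"translation":[0,0,-32],"angular":[0,0,0],"jaw":0},{"translation":[0,0,-50],"angular":[0,0,0],"jaw":0},{"translation":[0,0,-75],"angular":[0,0,0],"jaw":0},{"translation":[0,0,-100],"angular":[0,0,0],"jaw":0},{"translation":[0,0,-120],"angular":[0,0,0],"jaw":0},{"translation":[0,0,-130],"angular":[0,0,0],"jaw":0}]'; python3 -c "
from h import *
o=ctrl.get_obs();print(o['moment'],o['ft_force'],o['ee_pos'])
save('side','s2.png');s=cv2.imread('pics/s2.png')
cv2.imwrite('pics/z2.png',cv2.resize(s[130:280,235:385],(600,600),interpolation=cv2.INTER_CUBIC))
"
```

```text
t: 5.9
ee_pos: [599.5, -80.1, 235.9]
orientation: [2.381, 2.046, 0.002]
ft_force: [-0.3, 0.3, -2.9]
width: 13.6
grasp_force: 29.9
[ 0.08829166  0.01663671 -0.00263537] [-0.2786402   0.32859198 -2.94009631] [599.52935057 -80.07052893 235.92759296]
```

View pics/z2.png

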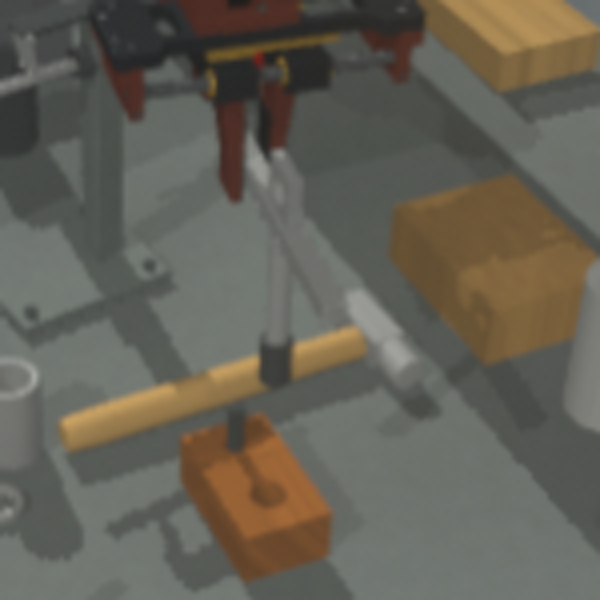

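The wrench is out of the block and hanging almost upright. The foot shows at about (303.7,224) and the eye hole at about (305,173.8). I'll compare those with the predicted positions.

Run:
```python
from h import *
np.set_printoptions(precision=1,suppress=True)
c=np.array([591,-141.,254.6]); u=np.array([.153,.988,0])
print('pred foot,eye,socktop,end-,end+',proj('side',[c+[0,0,-117],c+[0,0,22],c+[0,0,-85],c-85*u,c+85*u]))
print(atz('side',303.7,224,137.6),atz('side',305,173.8,276.6))
# stand model check
for az in (7,8,9):
  a=np.deg2rad(az);X=np.array([np.cos(a),np.sin(a),0]);Y=np.array([-X[1],X[0],0]);O=np.array([514,160,0])+47.5*X
  P=lambda x,y,z:O+x*X+y*Y+[0,0,z]
  pts=[P(-47.5,0,185),P(30,0,185),P(52,0,235),P(40,-12,10)]
  print(az,proj('side',pts).tolist() ,proj('top',pts[:3]).tolist())
im=cv2.imread('pics/s2.png')
for l in('eye','wrench','bar'): print(l,[(round(r['score'],2),np.round(r['rect']).tolist()) for r in ctrl.look_for('side',l)][:2])
t=cv2.imread('pics/top0.png');s=cv2.imread('pics/side0.png')
f=lambda i,x,y:cv2.resize(i[y:y+60,x:x+40],(400,600),interpolation=cv2.INTER_CUBIC)
cv2.imwrite('pics/z3.png',np.hstack([f(t,178,142),cv2.resize(s[122:182,225:265],(400,600),interpolation=cv2.INTER_CUBIC)]))
```

```text
pred foot,eye,socktop,end-,end+ [[303.1 224.5]
 [306.1 177. ]
 [303.8 214.3]
 [318.6 208.5]
 [294.2 164.7]]
[ 593.2 -139.8  137.6] [ 594.6 -129.   276.6]
7 [[229.7677451218002, 153.11092693442117], [254.10835540018323, 145.71137910284068], [260.61192328390086, 128.35825854681445], [259.96878045071406, 195.42938414228425]] [[194.93007304371156, 189.57181953983795], [191.2521264931807, 162.44762165698785], [187.10832733402282, 151.63998284030598]]
8 [[229.7677451218002, 153.11092693442117], [253.87539575995285, 145.5013029499276], [260.3015165994184, 128.1016941649142], [259.7790365893987, 195.14828597894305]] [[194.93007304371156, 189.57181953983795], [190.77976758445294, 162.52441328543858], [186.4761809597425, 151.74338577634262]]
9 [[229.7677451218002, 153.11092693442117], [253.63563423019934, 145.2938062439108], [259.98245719904264, 127.84841353953692], [259.5815648506324, 194.86980134549455]] [[194.93007304371156, 189.57181953983795], [190.3087056416229, 162.60938296389833], [185.84577492526506, 151.85770591573402]]
eye [(0.88, [170.0, 266.0, 228.0, 338.0]), (0.6, [295.0, 167.0, 321.0, 229.0])]
wrench [(0.83, [171.0, 266.0, 230.0, 335.0]), (0.68, [297.0, 165.0, 321.0, 229.0])]
bar [(0.94, [172.0, 272.0, 227.0, 330.0]), (0.92, [299.0, 166.0, 324.0, 228.0])]
```

View pics/z3.png

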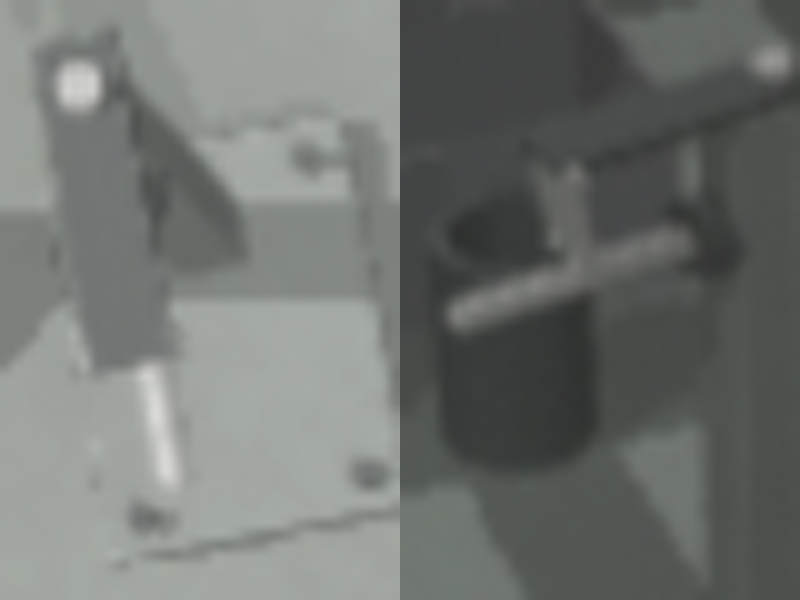

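```bash
python3 -c "
from h import *
goto(475,40,245,3)"
```

```text
t 6.1 pos [598.7 -79.9 233.4] F [ 0.2  0.3 -3.5] w 13.8 grip 29.9
shift [ 100.  -140.3  -11.5] turn [-0.001 -0.    -0.203]
```

```bash
python3 -m creep '[{"translation":[5,-8,-2],"angular":[0,0,-0.02],"jaw":0},{"translation":[18,-26,-4],"angular":[0,0,-0.04],"jaw":0},{"translation":[34,-48,-6],"angular":[0,0,-0.07],"jaw":0},{"translation":[52,-73,-8],"angular":[0,0,-0.1],"jaw":0},{"translation":[70,-98,-10],"angular":[0,0,-0.13],"jaw":0},{"translation":[86,-120,-12],"angular":[0,0,-0.16],"jaw":0},{"translation":[96,-134,-12],"angular":[0,0,-0.19],"jaw":0},{"translation":[100,-140,-12],"angular":[0,0,-0.203],"jaw":0}]'; python3 -c "
from h import *
goto(469,215,240,7.5)"
```

```text
t: 7.1
ee_pos: [474.7, 40.7, 245.7]
orientation: [-2.161, -2.281, 0.0]
ft_force: [-0.1, -0.3, -2.0]
width: 14.1
grasp_force: 29.9
t 7.1 pos [474.7  40.7 245.7] F [-0.1 -0.3 -2. ] w 14.1 grip 29.9
shift [174.4   3.7   5.7] turn [-0.    -0.    -0.077]
```

```bash
python3 -m creep '[{"translation":[8,0,0],"angular":[0,0,-0.01],"jaw":0},{"translation":[30,1,1],"angular":[0,0,-0.02],"jaw":0},{"translation":[58,2,2],"angular":[0,0,-0.03],"jaw":0},{"translation":[90,2,3],"angular":[0,0,-0.04],"jaw":0},{"translation":[122,3,4],"angular":[0,0,-0.05],"jaw":0},{"translation":[150,4,5],"angular":[0,0,-0.06],"jaw":0},{"translation":[168,4,6],"angular":[0,0,-0.07],"jaw":0},{"translation":[174,4,6],"angular":[0,0,-0.077],"jaw":0}]'; python3 -m creep '[{"translation":[0,0,6],"angular":[0,0,0],"jaw":0},{"translation":[0,0,20],"angular":[0,0,0],"jaw":0},{"translation":[0,0,38],"angular":[0,0,0],"jaw":0},{"translation":[0,0,56],"angular":[0,0,0],"jaw":0},{"translation":[0,0,74],"angular":[0,0,0],"jaw":0},{"translation":[0,0,88],"angular":[0,0,0],"jaw":0},{"translation":[0,0,95],"angular":[0,0,0],"jaw":0},{"translation":[0,0,96],"angular":[0,0,0],"jaw":0}]';python3 -c "
from h import *
goto(469.1,215.2,143.7,7.5)
save('side','s4.png');s=cv2.imread('pics/s4.png')
cv2.imwrite('pics/z4.png',cv2.resize(s[110:210,190:290],(600,600),interpolation=cv2.INTER_CUBIC))
o=ctrl.get_obs();c=o['ee_pos']-60.8*np.array([-.1305,.9914,0])+[0,0,18.3]
u=np.array([-.1305,.9914,0])
X=np.array([.9914,.1305,0])
print(proj('side',[c+[0,0,22],c+[0,0,38]-16*u,c+[0,0,38]+16*u,c+[0,0,-117],c-85*u]).round(1).tolist())"
```

```text
t: 8.1
ee_pos: [470.8, 214.5, 239.4]
orientation: [-2.072, -2.361, 0.001]
ft_force: [0.1, 0.1, -2.1]
width: 13.9
grasp_force: 29.9
t: 9.1
ee_pos: [470.6, 213.6, 143.3]
orientation: [-2.074, -2.36, 0.001]
ft_force: [0.2, -0.4, -2.9]
width: 13.5
grasp_force: 29.9
t 9.1 pos [470.6 213.6 143.3] F [ 0.2 -0.4 -2.9] w 13.5 grip 29.9
shift [ 1.7 -1.2 -0.4] turn [-0.001  0.    -0.002]
[[218.5, 157.4], [220.7, 155.1], [215.6, 149.8], [221.7, 197.3], [233.0, 179.2]]
```

View pics/z4.png

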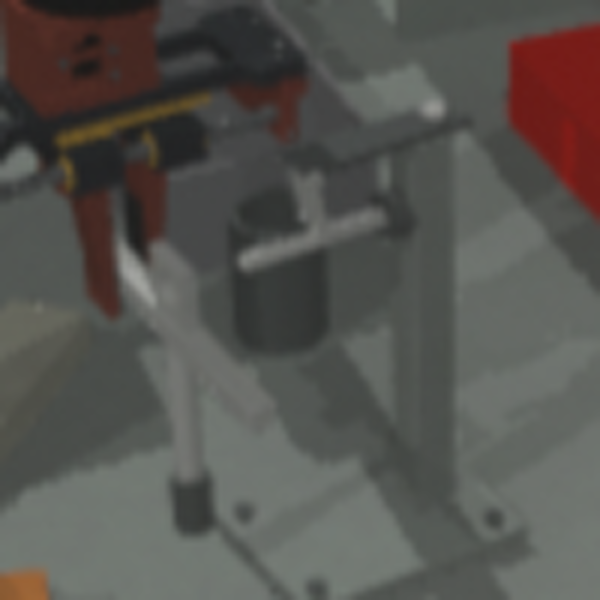

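Wrench and peg both sit about 1 px right of their predictions, so they agree with each other. Foot (222,197.5), peg tip (230.8,153.7). Next I thread the eye over the tip.

```bash
python3 -m creep '[{"translation":[1,3,0],"angular":[0,0,0],"jaw":0},{"translation":[1,9,0],"angular":[0,0,0],"jaw":0},{"translation":[1,16,0],"angular":[0,0,0],"jaw":0},{"translation":[1,23,0],"angular":[0,0,0],"jaw":0},{"translation":[1,30,0],"angular":[0,0,0],"jaw":0},{"translation":[1,36,0],"angular":[0,0,0],"jaw":0},{"translation":[1,41,0],"angular":[0,0,0],"jaw":0},{"translation":[1,43,0],"angular":[0,0,0],"jaw":0}]';python3 -c "
from h import *
goto(470.6,213.6,143.7,7.5)
save('side','s5.png');s=cv2.imread('pics/s5.png')
cv2.imwrite('pics/z5.png',cv2.resize(s[125:185,205:265],(600,600),interpolation=cv2.INTER_CUBIC))"
```

```text
t: 10.15
ee_pos: [513.5, 220.4, 143.6]
orientation: [-2.074, -2.36, 0.0]
ft_force: [-0.7, 0.3, -2.0]
width: 13.8
grasp_force: 29.9
t 10.15 pos [513.5 220.4 143.6] F [-0.7  0.3 -2. ] w 13.8 grip 29.9
shift [ -1.2 -43.4  -0.1] turn [-0.     0.    -0.002]
```

View pics/z5.png

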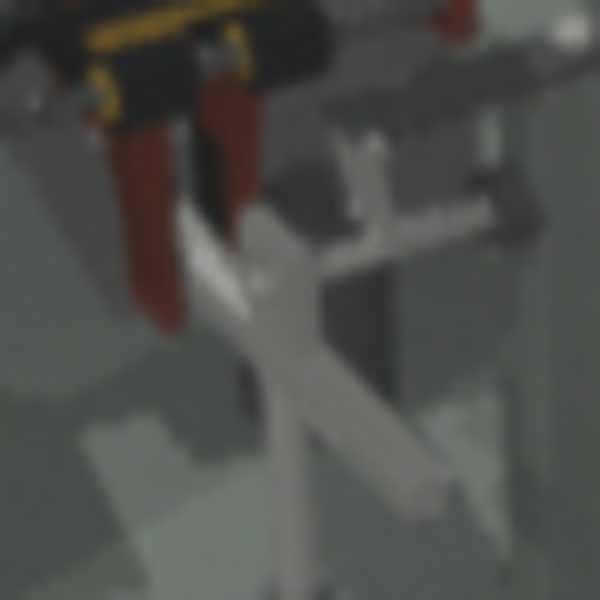

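The peg tip shows through the eye hole at about (258,280) in the crop, with almost no force. Now I push on under the flap.

```bash
python3 -m creep '[{"translation":[0,3,0],"angular":[0,0,0],"jaw":0},{"translation":[0,7,0],"angular":[0,0,0],"jaw":0},{"translation":[0,11,0],"angular":[0,0,0],"jaw":0},{"translation":[0,15,0],"angular":[0,0,0],"jaw":0},{"translation":[0,19,0],"angular":[0,0,0],"jaw":0},{"translation":[0,23,0],"angular":[0,0,0],"jaw":0},{"translation":[0,27,0],"angular":[0,0,0],"jaw":0},{"translation":[0,30,0],"angular":[0,0,0],"jaw":0}]'; python3 -m creep '[{"translation":[0,3,0],"angular":[0,0,0],"jaw":0},{"translation":[0,6,0],"angular":[0,0,0],"jaw":0},{"translation":[0,9,0],"angular":[0,0,0],"jaw":0},{"translation":[0,12,0],"angular":[0,0,0],"jaw":0},{"translation":[0,15,0],"angular":[0,0,0],"jaw":0},{"translation":[0,18,0],"angular":[0,0,0],"jaw":0},{"translation":[0,20,0],"angular":[0,0,0],"jaw":0},{"translation":[0,20,0],"angular":[0,0,0],"jaw":0}]'
```

```text
t: 11.2
ee_pos: [543.2, 224.3, 143.7]
orientation: [-2.074, -2.36, 0.0]
ft_force: [-0.0, -0.4, -3.1]
width: 13.8
grasp_force: 29.9
t: 12.2
ee_pos: [562.9, 226.8, 143.6]
orientation: [2.074, 2.36, 0.0]
ft_force: [0.9, -0.1, -3.1]
width: 13.6
grasp_force: 29.9
```

```bash
python3 -m creep '[{"translation":[0,2,0],"angular":[0,0,0],"jaw":0},{"translation":[0,4,0],"angular":[0,0,0],"jaw":0},{"translation":[0,6,0],"angular":[0,0,0],"jaw":0},{"translation":[0,8,0],"angular":[0,0,0],"jaw":0},{"translation":[0,10,0],"angular":[0,0,0],"jaw":0},{"translation":[0,11,0],"angular":[0,0,0],"jaw":0},{"translation":[0,11,0],"angular":[0,0,0],"jaw":0},{"translation":[0,11,0],"angular":[0,0,0],"jaw":0}]';python3 -c "
from h import *
goto(470.6,213.6,143.7,7.5)
save('side','s6.png');s=cv2.imread('pics/s6.png')
cv2.imwrite('pics/z6.png',cv2.resize(s[120:180,215:275],(600,600),interpolation=cv2.INTER_CUBIC))"
```

```text
t: 13.2
ee_pos: [573.6, 228.2, 143.7]
orientation: [-2.074, -2.36, 0.0]
ft_force: [0.2, 0.6, -2.2]
width: 13.9
grasp_force: 29.9
t 13.2 pos [573.6 228.2 143.7] F [ 0.2  0.6 -2.2] w 13.9 grip 29.9
shift [  -1.2 -104.    -0. ] turn [-0.     0.    -0.002]
```

View pics/z6.png

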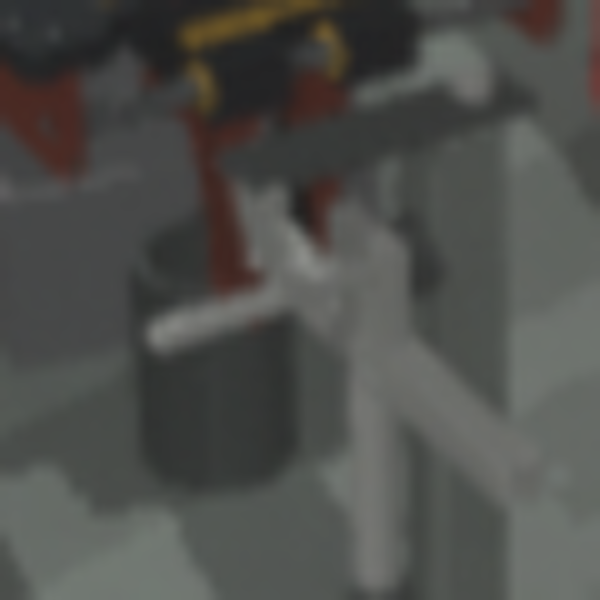

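The flap is shut again at crop (240–280,180–280), the same pixels as before, with the plate behind it. Now I draw back carefully.

```bash
python3 -m creep '[{"translation":[0,-2,0],"angular":[0,0,0],"jaw":0},{"translation":[0,-5,0],"angular":[0,0,0],"jaw":0},{"translation":[0,-8,0],"angular":[0,0,0],"jaw":0},{"translation":[0,-11,0],"angular":[0,0,0],"jaw":0},{"translation":[0,-13,0],"angular":[0,0,0],"jaw":0},{"translation":[0,-14,0],"angular":[0,0,0],"jaw":0},{"translation":[0,-14,0],"angular":[0,0,0],"jaw":0},{"translation":[0,-14,0],"angular":[0,0,0],"jaw":0}]'
```

```text
t: 14.25
ee_pos: [559.9, 226.4, 143.7]
orientation: [2.074, 2.36, 0.0]
ft_force: [0.1, 0.0, -2.1]
width: 14.1
grasp_force: 29.9
```

```bash
python3 -m creep '[{"translation":[0,-1,0],"angular":[0,0,0],"jaw":0},{"translation":[0,-1,0],"angular":[0,0,0],"jaw":0},{"translation":[0,-2,0],"angular":[0,0,0],"jaw":0},{"translation":[0,-2,0],"angular":[0,0,0],"jaw":0},{"translation":[0,-3,0],"angular":[0,0,0],"jaw":0},{"translation":[0,-3,0],"angular":[0,0,0],"jaw":0},{"translation":[0,-3,0],"angular":[0,0,0],"jaw":0},{"translation":[0,-3,0],"angular":[0,0,0],"jaw":0}]'
```

```text
t: 15.25
ee_pos: [556.9, 226.0, 143.7]
orientation: [2.074, 2.36, -0.0]
ft_force: [0.0, 0.0, -2.5]
width: 13.7
grasp_force: 29.9
```

```bash
python3 -m creep '[{"translation":[0,-0.5,0],"angular":[0,0,0],"jaw":0},{"translation":[0,-1,0],"angular":[0,0,0],"jaw":0},{"translation":[0,-1.5,0],"angular":[0,0,0],"jaw":0},{"translation":[0,-2,0],"angular":[0,0,0],"jaw":0},{"translation":[0,-2,0],"angular":[0,0,0],"jaw":0},{"translation":[0,-2,0],"angular":[0,0,0],"jaw":0},{"translation":[0,-2,0],"angular":[0,0,0],"jaw":0},{"translation":[0,-2,0],"angular":[0,0,0],"jaw":0}]'
```

```text
t: 16.25
ee_pos: [554.9, 225.8, 143.7]
orientation: [-2.074, -2.36, -0.0]
ft_force: [0.3, -0.3, -2.2]
width: 14.2
grasp_force: 29.9
```

```bash
python3 -m creep '[{"translation":[0,-0.5,0],"angular":[0,0,0],"jaw":0},{"translation":[0,-1,0],"angular":[0,0,0],"jaw":0},{"translation":[0,-1.5,0],"angular":[0,0,0],"jaw":0},{"translation":[0,-2,0],"angular":[0,0,0],"jaw":0},{"translation":[0,-2,0],"angular":[0,0,0],"jaw":0},{"translation":[0,-2,0],"angular":[0,0,0],"jaw":0},{"translation":[0,-2,0],"angular":[0,0,0],"jaw":0},{"translation":[0,-2,0],"angular":[0,0,0],"jaw":0}]'
```

```text
t: 17.25
ee_pos: [552.9, 225.5, 143.7]
orientation: [-2.074, -2.36, 0.0]
ft_force: [-1.3, 0.8, -1.9]
width: 13.9
grasp_force: 29.9
```

```bash
python3 -m creep '[{"translation":[0,-0.5,0],"angular":[0,0,0],"jaw":0},{"translation":[0,-1,0],"angular":[0,0,0],"jaw":0},{"translation":[0,-1.5,0],"angular":[0,0,0],"jaw":0},{"translation":[0,-1.5,0],"angular":[0,0,0],"jaw":0},{"translation":[0,-1.5,0],"angular":[0,0,0],"jaw":0},{"translation":[0,-1.5,0],"angular":[0,0,0],"jaw":0},{"translation":[0,-1.5,0],"angular":[0,0,0],"jaw":0},{"translation":[0,-1.5,0],"angular":[0,0,0],"jaw":0}]'; python3 -c "
from h import *
print(ctrl.get_obs()['moment'])"
```

```text
t: 18.25
ee_pos: [551.4, 225.3, 143.7]
orientation: [-2.074, -2.36, 0.0]
ft_force: [-0.6, -0.5, -2.8]
width: 13.6
grasp_force: 29.9
[0.05966117 0.10317674 0.02019365]
```

```bash
python3 -m creep '[{"translation":[0,-0.5,0],"angular":[0,0,0],"jaw":0},{"translation":[0,-1,0],"angular":[0,0,0],"jaw":0},{"translation":[0,-1.5,0],"angular":[0,0,0],"jaw":0},{"translation":[0,-1.5,0],"angular":[0,0,0],"jaw":0},{"translation":[0,-1.5,0],"angular":[0,0,0],"jaw":0},{"translation":[0,-1.5,0],"angular":[0,0,0],"jaw":0},{"translation":[0,-1.5,0],"angular":[0,0,0],"jaw":0},{"translation":[0,-1.5,0],"angular":[0,0,0],"jaw":0}]'; python3 -c "
from h import *
print(ctrl.get_obs()['moment'])"
```

```text
t: 19.25
ee_pos: [550.0, 225.1, 143.7]
orientation: [2.074, 2.36, 0.0]
ft_force: [0.9, 0.7, -3.0]
width: 14.1
grasp_force: 29.9
[ 0.1063104  -0.1534875   0.09658518]
```

```bash
python3 -m creep '[{"translation":[0,-0.3,0],"angular":[0,0,0],"jaw":0},{"translation":[0,-0.6,0],"angular":[0,0,0],"jaw":0},{"translation":[0,-1,0],"angular":[0,0,0],"jaw":0},{"translation":[0,-1,0],"angular":[0,0,0],"jaw":0},{"translation":[0,-1,0],"angular":[0,0,0],"jaw":0},{"translation":[0,-1,0],"angular":[0,0,0],"jaw":0},{"translation":[0,-1,0],"angular":[0,0,0],"jaw":0},{"translation":[0,-1,0],"angular":[0,0,0],"jaw":0}]'; python3 -c "
from h import *
print(ctrl.get_obs()['moment'])"
```

```text
t: 20.25
ee_pos: [549.0, 225.0, 143.7]
orientation: [2.073, 2.36, 0.0]
ft_force: [5.4, 1.9, -2.2]
width: 13.6
grasp_force: 30.0
[ 0.19627877 -0.57859671  0.27393459]
```

The tug reads about 5.7 N. I hold it half a second, ease off, and lower the eye onto the peg.

```bash
python3 -m creep '[{"translation":[0,0,0],"angular":[0,0,0],"jaw":0},{"translation":[0,0,0],"angular":[0,0,0],"jaw":0},{"translation":[0,1,0],"angular":[0,0,0],"jaw":0},{"translation":[0,3,0],"angular":[0,0,0],"jaw":0},{"translation":[0,6,0],"angular":[0,0,0],"jaw":0},{"translation":[0,8,1],"angular":[0,0,0],"jaw":0},{"translation":[0,8,2],"angular":[0,0,0],"jaw":0},{"translation":[0,8,2],"angular":[0,0,0],"jaw":0}]'; python3 -m creep '[{"translation":[0,0,0.3],"angular":[0,0,0],"jaw":0},{"translation":[0,0,0.6],"angular":[0,0,0],"jaw":0},{"translation":[0,0,1],"angular":[0,0,0],"jaw":0},{"translation":[0,0,1],"angular":[0,0,0],"jaw":0},{"translation":[0,0,1],"angular":[0,0,0],"jaw":0},{"translation":[0,0,1],"angular":[0,0,0],"jaw":0},{"translation":[0,0,1],"angular":[0,0,0],"jaw":0},{"translation":[0,0,1],"angular":[0,0,0],"jaw":0}]'
```

```text
t: 21.25
ee_pos: [556.6, 225.9, 141.5]
orientation: [-2.073, -2.36, 0.001]
ft_force: [0.4, -0.3, -2.9]
width: 13.8
grasp_force: 29.9
t: 22.25
ee_pos: [556.8, 226.0, 140.7]
orientation: [2.074, 2.36, -0.0]
ft_force: [0.4, -0.5, -2.3]
width: 13.7
grasp_force: 29.9
```

```bash
python3 -m creep '[{"translation":[0,0,0.3],"angular":[0,0,0],"jaw":0},{"translation":[0,0,0.6],"angular":[0,0,0],"jaw":0},{"translation":[0,0,1],"angular":[0,0,0],"jaw":0},{"translation":[0,0,1],"angular":[0,0,0],"jaw":0},{"translation":[0,0,1],"angular":[0,0,0],"jaw":0},{"translation":[0,0,1],"angular":[0,0,0],"jaw":0},{"translation":[0,0,1],"angular":[0,0,0],"jaw":0},{"translation":[0,0,1],"angular":[0,0,0],"jaw":0}]';python3 -c "
from h import *
print(ctrl.get_obs()['moment'])"
```

```text
t: 23.25
ee_pos: [556.9, 226.0, 139.7]
orientation: [2.074, 2.36, 0.0]
ft_force: [-0.8, -0.9, -1.2]
width: 13.8
grasp_force: 29.9
[0.02441823 0.08791294 0.02453317]
```

```bash
python3 -m creep '[{"translation":[0,0,0.3],"angular":[0,0,0],"jaw":0},{"translation":[0,0,0.6],"angular":[0,0,0],"jaw":0},{"translation":[0,0,1],"angular":[0,0,0],"jaw":0},{"translation":[0,0,1],"angular":[0,0,0],"jaw":0},{"translation":[0,0,1],"angular":[0,0,0],"jaw":0},{"translation":[0,0,1],"angular":[0,0,0],"jaw":0},{"translation":[0,0,1],"angular":[0,0,0],"jaw":0},{"translation":[0,0,1],"angular":[0,0,0],"jaw":0}]';python3 -c "
from h import *
print(ctrl.get_obs()['moment'])"
```

```text
t: 24.25
ee_pos: [557.0, 225.9, 138.9]
orientation: [2.073, 2.36, 0.0]
ft_force: [0.2, -4.2, 4.7]
width: 13.5
grasp_force: 29.9
[-0.89303529  0.14273735 -0.08089283]
```

The eye now bears on the peg about 2.6 mm off to the +y side. I lift slightly, centre it and lower again.

```bash
python3 -m creep '[{"translation":[0,0,-0.5],"angular":[0,0,0],"jaw":0},{"translation":[0,0,-1],"angular":[0,0,0],"jaw":0},{"translation":[-1,0,-1],"angular":[0,0,0],"jaw":0},{"translation":[-2,0,-1],"angular":[0,0,0],"jaw":0},{"translation":[-2.6,0,-1],"angular":[0,0,0],"jaw":0},{"translation":[-2.6,0,-0.5],"angular":[0,0,0],"jaw":0},{"translation":[-2.6,0,0],"angular":[0,0,0],"jaw":0},{"translation":[-2.6,0,0],"angular":[0,0,0],"jaw":0}]';python3 -c "
from h import *
print(ctrl.get_obs()['moment'])"
```

```text
t: 25.25
ee_pos: [557.4, 223.8, 138.9]
orientation: [2.073, 2.36, 0.001]
ft_force: [-0.6, 5.4, 2.9]
width: 14.0
grasp_force: 30.0
[ 0.46150108  0.15292383 -0.01007801]
```

```bash
python3 -m creep '[{"translation":[0,0,-0.5],"angular":[0,0,0],"jaw":0},{"translation":[0.5,0,-0.5],"angular":[0,0,0],"jaw":0},{"translation":[1,0,-0.5],"angular":[0,0,0],"jaw":0},{"translation":[1.4,0,-0.5],"angular":[0,0,0],"jaw":0},{"translation":[1.4,0,-0.2],"angular":[0,0,0],"jaw":0},{"translation":[1.4,0,0],"angular":[0,0,0],"jaw":0},{"translation":[1.4,0,0],"angular":[0,0,0],"jaw":0},{"translation":[1.4,0,0],"angular":[0,0,0],"jaw":0}]';python3 -c "
from h import *
print(ctrl.get_obs()['moment'])"
```

```text
t: 26.25
ee_pos: [557.0, 224.7, 138.7]
orientation: [2.074, 2.36, -0.0]
ft_force: [-0.0, -0.3, 3.6]
width: 13.8
grasp_force: 30.0
[-0.38692582  0.01604683 -0.01529811]
```

```bash
python3 -m creep '[{"translation":[0,0,-0.3],"angular":[0,0,0],"jaw":0},{"translation":[0,0,-0.4],"angular":[0,0,0],"jaw":0},{"translation":[0,0,-0.4],"angular":[0,0,0],"jaw":0.2},{"translation":[0,0,-0.4],"angular":[0,0,0],"jaw":0.25},{"translation":[0,0,-0.4],"angular":[0,0,0],"jaw":0.4},{"translation":[0,0,-0.4],"angular":[0,0,0],"jaw":0.5},{"translation":[0,0,-0.4],"angular":[0,0,0],"jaw":0.5},{"translation":[0,0,-0.4],"angular":[0,0,0],"jaw":0.5}]';python3 -m creep '[{"translation":[0,0,0],"angular":[0,0,0],"jaw":0.5},{"translation":[0,0,-3],"angular":[0,0,0],"jaw":0.5},{"translation":[0,0,-10],"angular":[0,0,0],"jaw":0.5},{"translation":[0,0,-25],"angular":[0,0,0],"jaw":0.5},{"translation":[0,0,-45],"angular":[0,0,0],"jaw":0.5},{"translation":[0,0,-70],"angular":[0,0,0],"jaw":0.5},{"translation":[0,0,-95],"angular":[0,0,0],"jaw":0.5},{"translation":[0,0,-110],"angular":[0,0,0],"jaw":0.5}]';python3 -c "
from h import *
save('side','s7.png');s=cv2.imread('pics/s7.png')
cv2.imwrite('pics/z7.png',cv2.resize(s[110:210,205:305],(600,600),interpolation=cv2.INTER_CUBIC))"
```

```text
t: 27.25
ee_pos: [557.0, 224.8, 139.1]
orientation: [-2.074, -2.36, -0.0]
ft_force: [-0.2, 0.6, -0.2]
width: 44.1
grasp_force: 0.0
t: 28.25
ee_pos: [557.6, 225.1, 251.5]
orientation: [2.073, 2.359, 0.004]
ft_force: [-0.0, 0.5, -0.2]
width: 43.8
grasp_force: 0.0
```

View pics/z7.png

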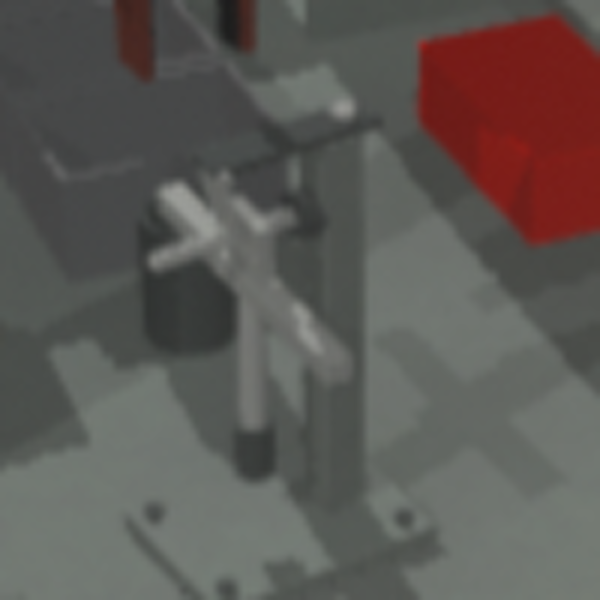

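The wrench hangs upright on the peg behind the shut flap (foot at crop (253,465)), and the gripper is clear. I let it settle and check that it isn't moving.

```bash
R='x'; for i in 1 2 3 4; do python3 -m creep '[{"translation":[0,0,0],"angular":[0,0,0],"jaw":0.5},{"translation":[0,0,0],"angular":[0,0,0],"jaw":0.5},{"translation":[0,0,0],"angular":[0,0,0],"jaw":0.5},{"translation":[0,0,0],"angular":[0,0,0],"jaw":0.5},{"translation":[0,0,0],"angular":[0,0,0],"jaw":0.5},{"translation":[0,0,0],"angular":[0,0,0],"jaw":0.5},{"translation":[0,0,0],"angular":[0,0,0],"jaw":0.5},{"translation":[0,0,0],"angular":[0,0,0],"jaw":0.5}]' | head -1; done
python3 - <<'E'
from h import *
a=[ctrl.get_image('side')[125:195,225:270].astype(float) for _ in range(8)]
print([round(abs(x-a[0]).max(),1) for x in a],[round(abs(x-a[0]).mean(),2) for x in a])
s=cv2.imread('pics/s7.png')[:,:,::-1][125:195,225:270].astype(float); print(abs(s-a[0]).mean())
E
```

```text
t: 29.3
t: 30.3
t: 31.3
t: 32.3
[np.float64(0.0), np.float64(2.0), np.float64(2.0), np.float64(2.0), np.float64(2.0), np.float64(2.0), np.float64(2.0), np.float64(2.0)] [np.float64(0.0), np.float64(0.36), np.float64(0.36), np.float64(0.36), np.float64(0.36), np.float64(0.37), np.float64(0.36), np.float64(0.36)]
0.37936507936507935
```

The scene is still: the frames differ only by noise. I hand the job in.

```bash
python3 -c "
from h import *
print(ctrl.close_job())"
```

```text
the job is handed in; nothing more can be done
None
```

The wrench hangs by its eye on the peg behind the shut flap, tug-tested at about 5.7 N, released and at rest; I handed the job in at about 33 s, and no verdict came back.

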